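# Lower the raised scanner stand by one hole

## Robot

A 6-joint arm with a two-finger parallel gripper is mounted at the origin on the work surface. World frame = base frame: x ahead of the robot, y to its left, z up, the work surface at z = 0. Lengths are in m, angles in rad, forces in N, time in s.
With the tool pointing down it reaches from about 0.25 to 0.775 m from the base axis. Payload 4 kg.
Tool frame: the origin (TCP) lies midway between the tips of the shut fingers; the grasp point (between the pads) lies 19 mm behind it; z points along the fingers, y is the direction in which the jaws open and shut (so a half turn about z gives the same grasp; the last joint's range is limited). The gripper opens to 94 mm and grips with 3 to 60 N. Pads are 16 mm wide; open, the fingers measure 119 mm over their backs; the gripper's body (75 mm by 177 mm) begins 78 mm behind the grasp point.
Start: joints at [1.222, 0.087, 1.371, -0, 1.684, -0.103], TCP at [0.134, 0.533, 0.206] pointing down, gripper open.
Joint ranges: [-3.1, 3.1], [-0.76, 2.03], [0.27, 2.55], [-1.08, 4.22], [0.17, 2.65], [-2.57, 2.57]. Speed limits (rad/s): [2.79, 2.79, 3.14, 3.14, 3.14, 3.14].

## Interface

Orientations are given as a 3x3 rotation matrix whose columns are the frame's x, y, z axes.
In Python, from rig import * gives the robot as it stands.
- The arm moves only by the tool servo_tool, never from a script. Its argument "commands" is a list of rows, each a list of 7 numbers: the shift along the tool's x, y, z in mm, then the turn, a rotation vector about the tool's x, y, z in rad, then the opening, from 0 (shut) to 1 (fully open). In form: [[tx, ty, tz, ax, ay, az, jaw], ...]. A call has 1 to 8 rows; each row shifts and turns the commanded pose from where the row before left it, along the tool's axes as they then stand; what a row does not reach is not made up. A row lasts 1/12 s, in which the tool goes at most 41.7 mm and 7.16 degrees, less where a joint would pass 70% of its speed; a pose out of reach is approached as far as the arm can. A call is refused whole if a number of a shift passes 41.7 or a number of a turn 0.125, either way. A call with a gripper value outside its range is refused whole. The fingers move at their own pace and stop on an object; "force" is the grip in N (left out, the last holds). Time passes only in rows, so rows that do not move let the fingers close. It gives the time, the measured TCP pose, the force and the opening at its end, in the units of the state.
- get_obs(): the state, without advancing time (a new reading comes with each control period).
- snapshot(name): name is "side" or "top"; returns the picture (480x640x3 uint8, red, green, blue); there is no depth.
- get_calibration(name): a dict with "K" (3x3 intrinsics, pixels), "dist_coeffs" ([k1, k2, p1, p2, k3] as OpenCV has them; the pictures are not rectified), "R" (3x3) and "t" (3): a world point X has camera coordinates R X + t. Camera axes: x right, y down, z forward; pixel columns grow to the right and rows downward; lengths in m; the calibration is good to about 2 mm. A picture is of the moment at which its call begins. get_calibration takes no time and is no camera call.
- sign_off(): hands the job in, once; it reports no verdict.
The state is a dict: "t": time; "joints": joint angles; "dq": joint speeds; "joint_efforts": joint torques, N m; "eef_pos": TCP position; "ee_rot": TCP orientation; "ft_force": force on the tool from outside, world axes, zero at the start; "moment": the same for the moment, N m; "gripper_width": finger opening in m.
Only numpy, scipy, OpenCV 4.12 (cv2) and the standard library are available. Lean on these libraries where they do the work, as an engineer would, in place of code of your own. Each camera call takes 0.05 s, during which the arm holds its last target.

## Task

Of the two leaning scanner stands on the packing bench, one is set a hole higher than the other: press in its sprung button and push its tube down to the next hole, so that the button springs fully out again and locks it. Do not ram it: stop pushing when it clicks home. Leave the other stand as it is set and everything else on the bench where it is, and let go.

Things in the scene. Friction and masses are not known exactly. Their poses are not given: they have to be found in the camera images.
- stand_a: Stand a, whose tube is one hole higher at the start. Grey base plate 250 x 140 x 10 mm, bolted down; origin: foot of the mast, on the bench; plate from x = -200 to +50 mm. From 10 mm above the origin a 24 mm square steel post rises, leaning 35 degrees from vertical towards the stand's own -x. A 30 mm square aluminium tube, 170 mm long, telescopes over it.
- cap_a: Centre of the top face of the black end cap (33 x 28 mm along x and y, 9 mm deep) of stand a's sliding tube. Axes: z up along the mast; y to the side the button and the row of 10 to 12 mm holes are on; x to the scanner head. At the start 43 mm above the button's middle, along the mast.
- head_a (a point): Middle of stand a's grey scanner head, fixed to the tube: 42 x 64 x 85 mm along the cap's x, y, z; it stands 43 mm off the tube, x 58 to 100 and z -20 to +65 mm from the cap, so a gripper comes down along the mast, tilted as it is. Its black bracket leaves the tube 73 to 87 mm below the cap. Axes as the cap.
- mast_a (a joint): How far stand a's tube is pushed down its post, m: 0 at the start (locked), growing as it collapses. The next hole comes at 0.019 to 0.029 (differs each time, must be felt), with 1 to 2 mm of play; no hole after it; travel ends at 0.037. Stiff bush: stays where left, 4 to 8 N along the mast push it down. A button out in a hole blocks it.
- tip_a (a point): End of stand a's round steel snap button: 8 mm across, domed, poking out sideways through a hole of the tube, on the mast's y side. Out, it stands 6 mm proud of the tube's face, 21 mm from the mast's centre line. It is sprung in the fixed post, so it stays at its height while the tube goes down. Axes as the cap.
- button_a (a joint): How far stand a's button is pressed in, m: 0 out (locked in a hole), 0.006 flush with the tube's face, about 0.007 while the tube wall runs over it. Spring 2.4 N out, 4.8 N flush. Pressed flush, it slips under the wall as the tube moves on (a few N more), and springs out by itself into the next hole unless a finger covers that hole.
- stand_b: Stand b, already set one hole lower, to be left so. Grey base plate 250 x 140 x 10 mm, bolted down; origin: foot of the mast, on the bench; plate from x = -200 to +50 mm. From 10 mm above the origin a 24 mm square steel post rises, leaning 35 degrees from vertical towards the stand's own -x. A 30 mm square aluminium tube, 170 mm long, telescopes over it.
- cap_b: Centre of the top face of the black end cap (33 x 28 mm along x and y, 9 mm deep) of stand b's sliding tube. Axes: z up along the mast; y to the side the button and the row of 10 to 12 mm holes are on; x to the scanner head. At the start 19 mm above the button's middle, along the mast.
- head_b (a point): Middle of stand b's grey scanner head, fixed to the tube: 42 x 64 x 85 mm along the cap's x, y, z; it stands 43 mm off the tube, x 58 to 100 and z -20 to +65 mm from the cap, so a gripper comes down along the mast, tilted as it is. Its black bracket leaves the tube 73 to 87 mm below the cap. Axes as the cap.
- mast_b (a joint): As mast_a, for stand b: 0 where it starts, locked in its top hole.
- tape_roll: Yellow roll of packing tape, 92 mm across, 48 mm high, 76 mm bore, standing flat. Origin: centre of its underside. Bystander.
- label_roll: White label roll, 76 mm across, 55 mm high. Origin: centre of its underside. Bystander.
- small_carton: Cardboard carton with a yellow tape band, 140 x 100 x 70 mm. Origin: centre of its underside. Bystander.
- flat_carton: Flat cardboard carton, 200 x 130 x 45 mm. Origin: centre of its underside. Bystander.
- barcode_gun: Black and grey hand scanner lying down, about 135 x 65 x 34 mm. Origin: on its underside. Bystander.
- mug: White mug, 80 mm across, 95 mm high. Origin: centre of its underside. Bystander.
- marker: Black marker, 130 x 14 x 14 mm, lying along its x. Origin: centre of its underside. Bystander.

How it is judged:
By the outcome, as a careful person would: the job done as asked, in the order asked, and still so for the second after the job is handed in, with the robot touching nothing.
It also fails if it takes over 45 s, if anything falls off the work surface, if the arm or the gripper's body presses on something with over 40 N, if the wrist force passes 120 N, or if a joint passes its speed limit or range.

## Working session

There is one attempt and no reset: what is moved stays moved. The work goes in short steps, Python scripts to look and compute and a tool call to move; the robot and the scene stay as the last step left them, time stands still between calls to the robot, and variables do not carry over. Pictures are saved under pics/ and viewed, and the job is handed in when it is done.

Besides the shell and the picture viewer there is one more tool, called after "Emit:" by a JSON object that holds its "api" and its "payload", one argument or row to a line. servo_tool: Moves the arm, as the interface text tells. Its arguments: {"type":"object","properties":{"commands":{"type":"array","items":{"type":"array","items":{"type":"number"}}},"force":{"type":"number"}},"required":["commands"]}

```bash
ls; mkdir -p pics; python3 - <<'E'
from rig import *
import cv2
for n in ("side","top"):
    im=snapshot(n); cv2.imwrite(f"pics/{n}0.png",im[:,:,::-1])
    c=get_calibration(n); print(n,c)
print(get_obs())
E
```

```text
pics
side {'K': array([[448.01578757,   0.        , 319.05038095],
       [  0.        , 448.01578757, 242.69915387],
       [  0.        ,   0.        ,   1.        ]]), 'dist_coeffs': array([-0.05783464,  0.        ,  0.        ,  0.        ,  0.        ]), 'R': array([[ 0.84050168, -0.54173267,  0.00909099],
       [-0.33095659, -0.52662154, -0.78303097],
       [ 0.42898097,  0.65513012, -0.62191628]]), 't': array([-0.46629717,  0.33275916,  1.000085  ])}
top {'K': array([[511.55858769,   0.        , 321.60152933],
       [  0.        , 511.55858769, 238.8267841 ],
       [  0.        ,   0.        ,   1.        ]]), 'dist_coeffs': array([-0.02025136,  0.        ,  0.        ,  0.        ,  0.        ]), 'R': array([[ 0.02446101, -0.99965732,  0.00932244],
       [-0.98384432, -0.02572628, -0.17716802],
       [ 0.17734714, -0.00483812, -0.98413647]]), 't': array([-0.03725732,  0.56590862,  1.75879669])}
{'t': 0.1, 'joints': array([ 1.22191790e+00,  8.78774489e-02,  1.37209281e+00, -3.17276170e-05,
        1.68360360e+00, -1.03104703e-01]), 'dq': array([ 0.00054611, -0.00111757, -0.00319226,  0.00266275, -0.00054645,
       -0.00063459]), 'joint_efforts': array([ 2.24042575e-03, -3.41251981e+01, -3.03302586e+01,  7.20385252e-02,
        3.03646596e-02, -1.02422089e-04]), 'eef_pos': array([0.13366617, 0.53299931, 0.20442845]), 'ee_rot': array([[-9.69948446e-01,  2.43309665e-01, -6.47633276e-04],
       [ 2.43310465e-01,  9.69946654e-01, -1.87261921e-03],
       [ 1.72543377e-04, -1.97392005e-03, -9.99998037e-01]]), 'ft_force': array([ 0.1086904 , -0.05510536, -0.65725033]), 'moment': array([-0.02267845,  0.02041561, -0.01091681]), 'gripper_width': 0.09399348338898952}
```

View pics/side0.png

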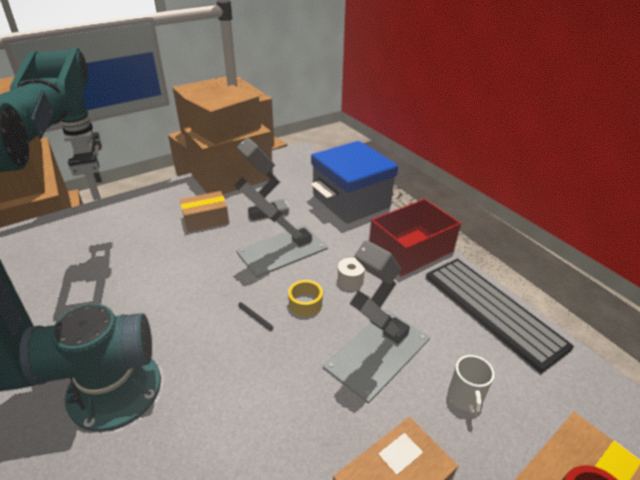

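View pics/top0.png

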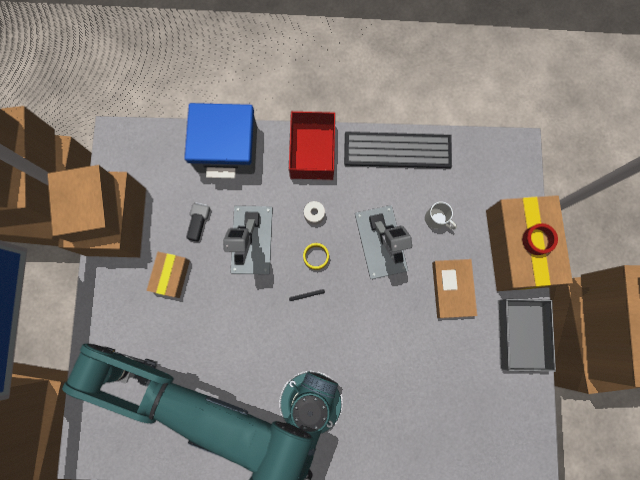

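```bash
python3 - <<'E'
import cv2,numpy as np
s=cv2.imread("pics/side0.png");t=cv2.imread("pics/top0.png")
def up(im,x,y,w,h,k):return cv2.resize(im[y:y+h,x:x+w],None,fx=k,fy=k,interpolation=cv2.INTER_CUBIC)
cv2.imwrite("pics/zs.png",np.hstack([up(s,228,130,100,150,4),up(s,325,230,100,150,4)]))
cv2.imwrite("pics/zt.png",np.hstack([up(t,210,195,80,90,5),up(t,345,195,80,90,5)]))
E
```

```text
(no output)
```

View pics/zs.png

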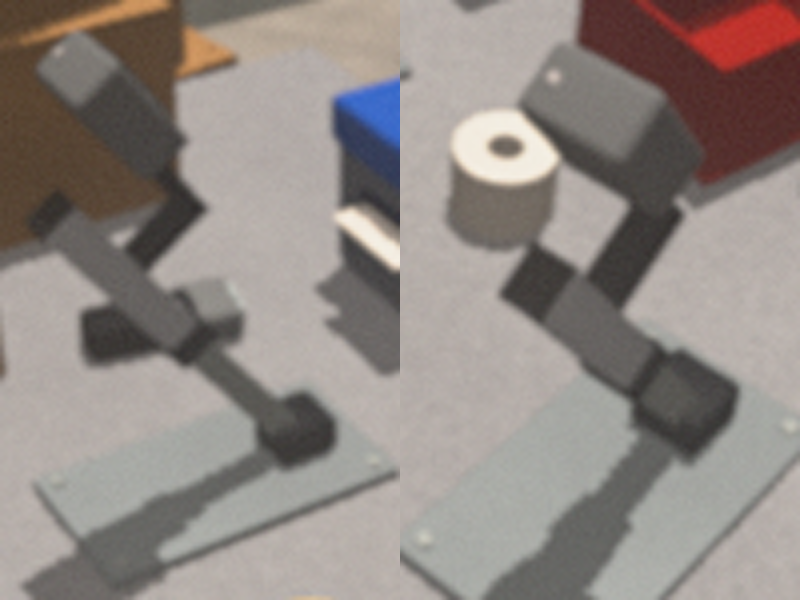

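View pics/zt.png

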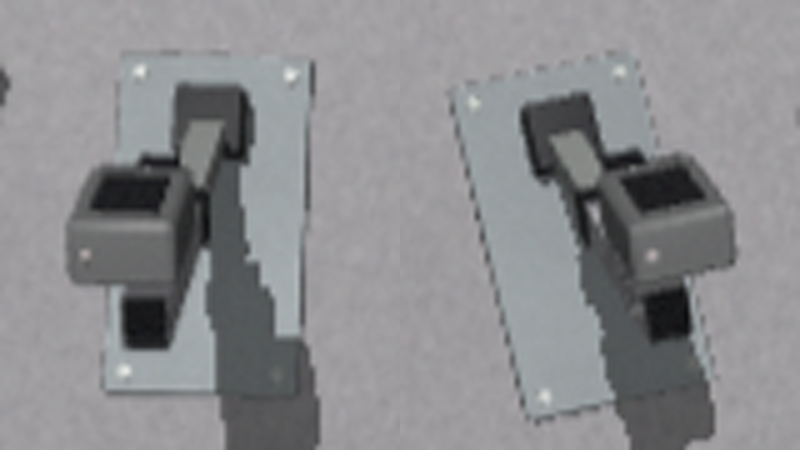

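```bash
python3 - <<'E'
import cv2,numpy as np
s=cv2.imread("pics/side0.png");t=cv2.imread("pics/top0.png")
def up(im,x,y,w,h,k):
    o=cv2.resize(im[y:y+h,x:x+w],None,fx=k,fy=k,interpolation=cv2.INTER_CUBIC)
    o=cv2.convertScaleAbs(o,alpha=2,beta=0)
    for i in range(0,w,5):
        cv2.line(o,(i*k,0),(i*k,6 if i%10 else 14),(0,0,255),1)
        if i%10==0: cv2.putText(o,str(x+i),(i*k,26),0,.4,(0,0,255),1)
    for j in range(0,h,5):
        cv2.line(o,(0,j*k),(6 if j%10 else 14,j*k),(0,0,255),1)
        if j%10==0: cv2.putText(o,str(y+j),(16,j*k+4),0,.4,(0,0,255),1)
    return o
cv2.imwrite("pics/zs1.png",up(s,225,135,60,55,10))
cv2.imwrite("pics/zs2.png",up(s,345,235,60,60,10))
cv2.imwrite("pics/zt1.png",up(t,218,205,60,60,10))
cv2.imwrite("pics/zt2.png",up(t,358,205,60,60,10))
E
```

```text
(no output)
```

View pics/zs1.png

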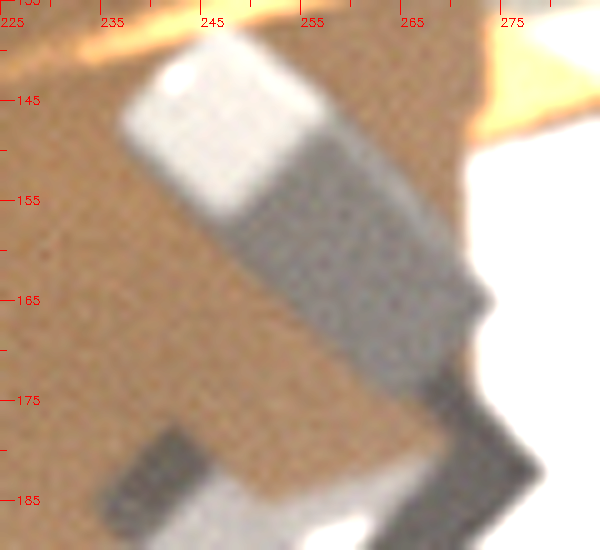

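View pics/zt1.png

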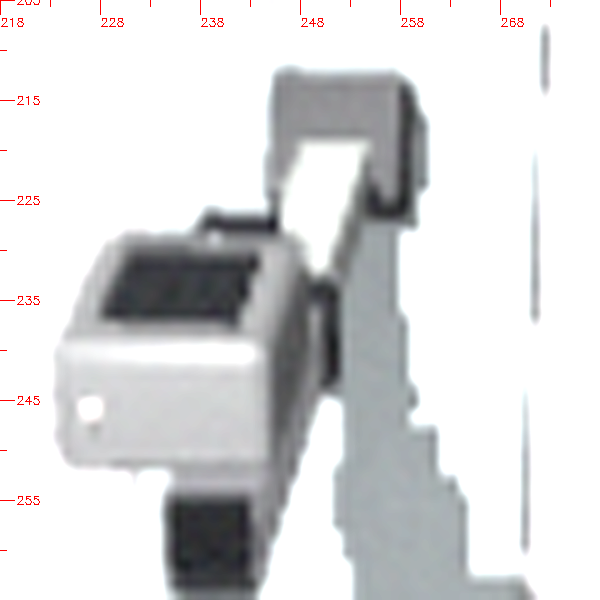

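View pics/zs2.png

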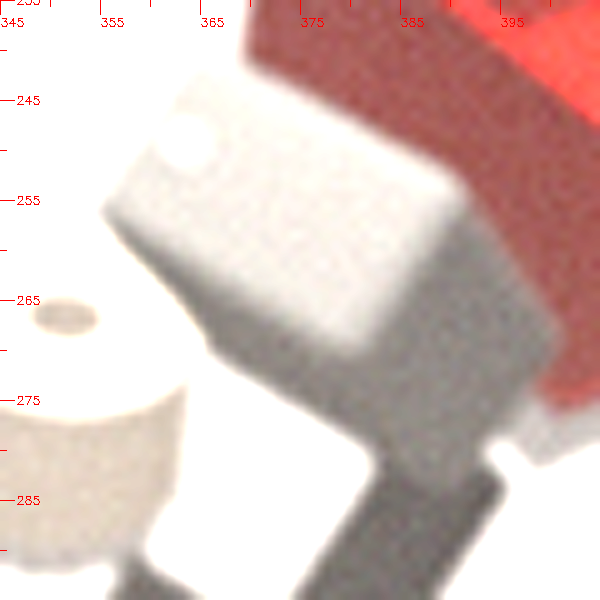

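View pics/zt2.png

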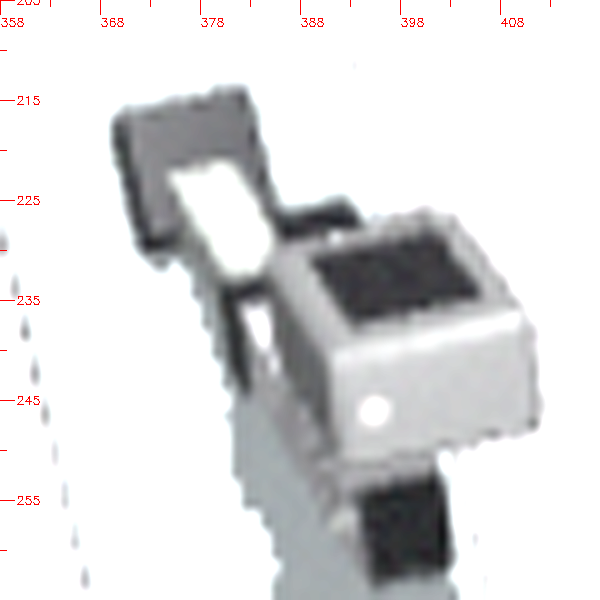

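```bash
cat > h.py <<'E'
import numpy as np,cv2
from rig import *
C={n:get_calibration(n) for n in("side","top")}
def ray(n,p):
    c=C[n];u=cv2.undistortPoints(np.array([[p]],float),c["K"],c["dist_coeffs"])[0,0]
    d=c["R"].T@np.array([u[0],u[1],1]);return -c["R"].T@c["t"],d/np.linalg.norm(d)
def onz(n,p,z):
    o,d=ray(n,p);return o+d*(z-o[2])/d[2]
def tri(ps,pt):
    a,d=ray("side",ps);b,e=ray("top",pt)
    s,_,_,_=np.linalg.lstsq(np.c_[d,-e],b-a,rcond=None)
    return (a+d*s[0]+b+e*s[1])/2,np.linalg.norm(a+d*s[0]-b-e*s[1])
def proj(n,X):
    c=C[n];return cv2.projectPoints(np.atleast_2d(X).astype(float),cv2.Rodrigues(c["R"])[0],c["t"],c["K"],c["dist_coeffs"])[0][:,0]
E
python3 - <<'E'
from h import *
np.set_printoptions(precision=4,suppress=True)
t=cv2.imread("pics/top0.png");s=cv2.imread("pics/side0.png")
for n,im in(("top",t),("side",s)):
    hsv=cv2.cvtColor(im,cv2.COLOR_BGR2HSV)
    if n=="top": print(im[230,265],im[150,400],im[230,300],im[262,270])
    b=im.astype(int); m=((b[:,:,0]-b[:,:,2])>4)&(b.max(2)<190)&(b.max(2)>60)
    m=cv2.morphologyEx(m.astype(np.uint8)*255,cv2.MORPH_OPEN,np.ones((3,3)))
    cs,_=cv2.findContours(m,cv2.RETR_EXTERNAL,2)
    for c in cs:
        if cv2.contourArea(c)>400:
            r=cv2.boundingRect(c);h=cv2.convexHull(c)
            a=cv2.approxPolyDP(h,4,True)[:,0]
            print(n,r,cv2.contourArea(c),a.tolist())
E
```

```text
[163 160 155] [119 118 119] [159 156 158] [128 125 125]
top (154, 385, 155, 95) 6998.5 [[166, 387], [308, 440], [295, 479], [253, 479], [156, 420]]
top (280, 372, 56, 54) 1132.5 [[334, 383], [330, 401], [295, 425], [283, 418], [281, 395], [295, 376], [308, 372]]
top (63, 345, 105, 79) 4377.5 [[81, 345], [167, 379], [150, 423], [63, 390]]
top (355, 206, 42, 73) 1355.0 [[387, 206], [396, 224], [393, 268], [387, 275], [370, 278], [355, 213]]
top (231, 206, 41, 68) 1270.5 [[265, 206], [271, 211], [269, 268], [232, 273], [234, 207]]
side (93, 360, 67, 71) 1352.5 [[153, 360], [159, 384], [150, 404], [124, 424], [94, 429], [96, 413], [140, 365]]
side (30, 306, 114, 55) 2368.5 [[142, 314], [143, 354], [136, 358], [30, 358], [32, 337], [104, 306]]
side (311, 153, 88, 41) 1068.0 [[311, 153], [397, 163], [397, 173], [347, 193], [312, 165]]
side (82, 52, 80, 58) 3309.5 [[153, 52], [161, 94], [86, 108], [82, 94], [87, 62]]
side (0, 47, 81, 72) 2896.5 [[80, 49], [64, 94], [33, 118], [0, 106], [0, 95], [28, 52]]
```

```bash
python3 - <<'E'
from h import *
np.set_printoptions(precision=4,suppress=True)
def rect(P):
    # order: (+x,+y)(+x,-y)(-x,+y)(-x,-y) local
    L=np.array([[50,70],[50,-70],[-200,70],[-200,-70]])/1000.
    p=np.array([onz("top",q,.01)[:2] for q in P])
    lc=L-L.mean(0);pc=p-p.mean(0)
    U,S,V=np.linalg.svd(lc.T@pc);R=(U@V).T
    o=p.mean(0)-R@L.mean(0);y=np.arctan2(R[1,0],R[0,0])
    print("edges",np.linalg.norm(p[0]-p[1]),np.linalg.norm(p[0]-p[2]),np.linalg.norm(p[1]-p[3]),"foot",o,"yaw",np.degrees(y),"res",(p-(L@R.T+o))*1e3)
    return o,y
def mod(o,y,d):
    Rz=np.array([[np.cos(y),-np.sin(y),0],[np.sin(y),np.cos(y),0],[0,0,1]])
    c,s=np.cos(np.radians(35)),np.sin(np.radians(35))
    R=Rz@np.array([[c,0,-s],[0,1,0],[s,0,c]])
    cap=np.r_[o,.01]+R[:,2]*d
    return R,cap
A=rect([(234.4,205.5),(272.8,207),(231,273.2),(269.8,274.3)])
B=rect([(355.2,213),(386.5-.5,205.5),(370.5,278.5),(403,273)])
c2=(np.array([[16.5,14,0],[16.5,-14,0],[-16.5,-14,0],[-16.5,14,0],[16.5,14,-9],[16.5,-14,-9],[-16.5,-14,-9]]))/1e3
for nm,o,caps,capt in(("L",A,(0,0),(0,0)),("R",B,0,0)):
    for d in(.26,.30,.34):
        R,cap=mod(*o,d);print(nm,d,cap)
        for n in("top","side"): print(n,proj(n,cap).round(1).tolist(),proj(n,cap+c2@R.T).round(1).tolist())
E
```

```text
edges 0.140599868216161 0.24864218473994637 0.24706695288210984 foot [0.6396 0.2282] yaw -0.029146839946912168 res [[-0.1456  0.5937]
 [-2.0021  0.0071]
 [ 1.2163 -0.9769]
 [ 0.9314  0.3761]]
edges 0.11690059418816573 0.24537237879462134 0.2545921010655263 foot [ 0.6402 -0.2119] yaw 13.688282281814633 res [[  0.8758 -11.4403]
 [ -1.0161  11.9336]
 [  5.3012 -10.0539]
 [ -5.1609   9.5606]]
L 0.26 [0.4905 0.2283 0.223 ]
top [[242.5, 250.8]] [[237.9, 246.0], [246.7, 246.2], [247.1, 255.5], [238.3, 255.3], [238.3, 244.8], [247.1, 245.0], [247.5, 254.3]]
side [[254.7, 197.2]] [[256.6, 190.5], [261.2, 195.1], [252.8, 203.9], [248.3, 199.1], [258.5, 192.3], [263.1, 196.9], [254.7, 205.6]]
L 0.3 [0.4675 0.2283 0.2557]
top [[240.6, 256.4]] [[235.9, 251.6], [244.9, 251.8], [245.3, 261.3], [236.4, 261.0], [236.4, 250.3], [245.4, 250.5], [245.7, 260.0]]
side [[246.0, 189.3]] [[248.0, 182.5], [252.6, 187.1], [244.0, 196.1], [239.5, 191.4], [250.0, 184.3], [254.6, 189.0], [246.0, 197.9]]
L 0.34 [0.4446 0.2283 0.2885]
top [[238.7, 262.4]] [[233.8, 257.4], [243.1, 257.7], [243.5, 267.3], [234.3, 267
[... 392 characters left out ...]
, [371.1, 300.5], [362.0, 314.0], [351.4, 307.0], [361.8, 294.9], [372.4, 301.7], [363.4, 315.1]]
R 0.3 [ 0.473  -0.2526  0.2557]
top [[395.2, 258.7]] [[390.3, 255.0], [399.0, 253.1], [400.1, 262.3], [391.5, 264.2], [389.5, 253.7], [398.3, 251.8], [399.4, 261.0]]
side [[354.9, 298.2]] [[354.2, 287.8], [365.2, 294.8], [355.7, 308.8], [344.8, 301.6], [355.6, 289.2], [366.6, 296.1], [357.2, 310.0]]
R 0.34 [ 0.4507 -0.2581  0.2885]
top [[398.6, 264.5]] [[393.6, 260.7], [402.5, 258.8], [403.6, 268.2], [394.8, 270.1], [392.8, 259.4], [401.7, 257.5], [402.8, 266.8]]
side [[348.2, 292.3]] [[347.5, 281.5], [358.8, 288.7], [348.9, 303.3], [337.7, 295.8], [349.0, 283.0], [360.3, 290.1], [350.5, 304.6]]
```

```bash
python3 - <<'E'
from h import *
np.set_printoptions(precision=4,suppress=True)
print(proj("side",np.array([[.6896,.2983,.01],[.6896,.158,.01],[.4396,.2983,.01],[.4396,.158,.01]])).round(1).tolist())
for n,x,y,w,h in(("side",228,170,60,80),("side",345,280,60,80),("top",225,245,40,30),("top",375,245,40,30)):
    im=cv2.imread(f"pics/{n}0.png")[y:y+h,x:x+w]
    cv2.imwrite(f"pics/q{n}{x}.png",cv2.convertScaleAbs(cv2.resize(im,None,fx=7 if h>50 else 14,fy=7 if h>50 else 14,interpolation=0),alpha=1.3,beta=20))
a=[cv2.imread(f"pics/q{k}.png") for k in("side228","side345")]
cv2.imwrite("pics/qs.png",cv2.resize(np.hstack(a),(800,533)))
print(cv2.cvtColor(cv2.imread("pics/side0.png"),6)[174:194,230:252])
E
```

```text
[[304.5, 224.5], [328.0, 247.0], [235.2, 250.0], [255.6, 276.2]]
[[ 70  69  66  72  72  71  71  70  66  71  72  72  69  73  71  75  69  73
   71  72  71  73]
 [ 72  74  72  69  71  69  69  67  72  70  73  71  71  71  67  74  75  73
   74  69  71  74]
 [ 74  69  69  72  71  72  71  68  67  71  67  65  67  69  72  70  70  73
   70  74  73  69]
 [ 70  72  70  71  73  73  74  72  72  69  71  67  60  65  67  71  71  77
   73  74  73  70]
 [ 70  72  73  72  71  70  73  69  72  69  64  54  52  58  65  70  72  71
   75  71  74  75]
 [ 71  74  73  71  74  73  77  70  66  63  56  50  51  50  58  67  69  71
   70  75  75  73]
 [ 71  70  71  71  73  70  72  69  64  53  51  51  51  50  54  60  64  72
   75  76  70  74]
 [ 73  73  75  70  71  69  65  66  59  52  48  54  52  51  51  56  69  72
   73  74  73  75]
 [ 74  71  73  74  71  68  64  60  50  51  55  51  52  51  55  62  77  80
   78  75  71  77]
 [ 74  71  72  73  69  65  61  52  53  49  51  49  50  55  65  76  87  93
   91  81  79  74]
 [ 72  72  74  68  66  60  58  52  50  52  49  54  57  65  78  92  97  95
   90  90  83  78]
 [ 76  71  71  68  65  62  54  60  60  53  51  54  66  82  91  96 100  98
   98  97  91  91]
 [ 73  70  75  69  69  60  53  55  55  58  58  65  80  91 103  96  98  97
   99  96  95  95]
 [ 73  73  72  76  71  63  61  59  58  61  63  77  92  99 101  98  99  97
   98  95  95  95]
 [ 72  75  75  70  70  70  61  56  58  67  79  94  97  97  97  99 104  98
   99  97  97  97]
 [ 73  71  74  74  73  75  73  72  69  77  93  97 100  98  98 102  98  98
  100  99  97  97]
 [ 73  76  77  81  84  87  89  87  78  89  98 101  97  99  97  97  99  98
   99 100  98 100]
 [ 81  81  84  91  94  96  98  99  94  94  99 101  94  98  99 101  98 100
   98 100  98  97]
 [ 93  94  96  96 102  99 101 102 100 100 107 114 111 103  94  98  98  96
   98  99  98  99]
 [ 99 100 100 102  99 100 102 108 114 121 131 142 139 125 110 102  98  97
   98 100  99 100]]
```

View pics/qs.png

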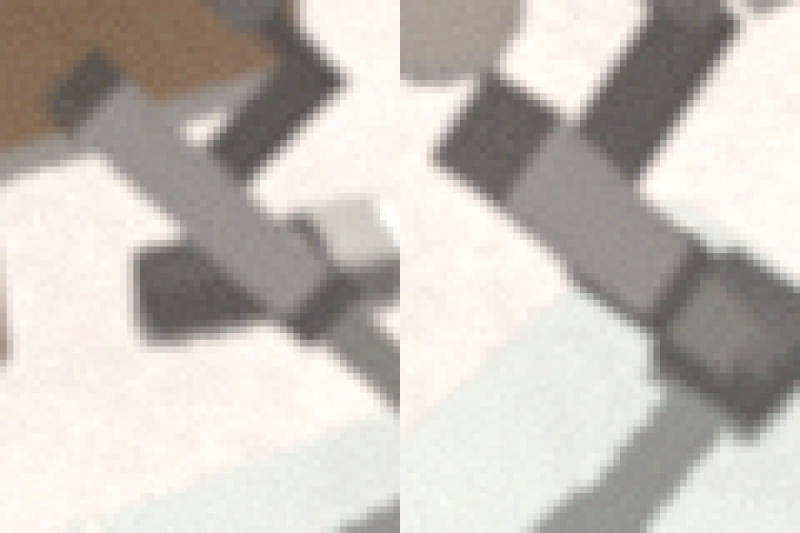

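```bash
cat > plan.py <<'E'
from h import *
from scipy.spatial.transform import Rotation as Ro
np.set_printoptions(precision=4,suppress=True)
th=np.radians(35)
RT=np.array([[-np.cos(th),0,np.sin(th)],[0,1,0],[-np.sin(th),0,-np.cos(th)]])
MZ=np.array([-np.sin(th),0,np.cos(th)]); CAP=np.array([.4543,.2283,.2746])
def rows(p,R,pt,Rt,n,nr):
    rv=(Ro.from_matrix(R).inv()*Ro.from_matrix(Rt)).as_rotvec()
    for i in range(n):
        d=R.T@(pt-p)/(n-i); a=rv/nr if i<nr else np.zeros(3)
        a=a.round(4); d=(d*1000).round(1)
        print([*d.tolist(),*a.tolist(),1]); p=p+R@d/1000; R=R@Ro.from_rotvec(a).as_matrix()
    return p,R
def st():
    o=get_obs();R=o["ee_rot"];dev=RT.T@(o["eef_pos"]-CAP)*1000
    print("t",o["t"],"pos",o["eef_pos"],"tool-frame mm from cap",dev,"roterr",(Ro.from_matrix(R).inv()*Ro.from_matrix(RT)).as_rotvec(),"F tool",R.T@o["ft_force"],"M",R.T@o["moment"],"w",o["gripper_width"])
    return o
E
python3 - <<'E'
from plan import *
o=st();p=o["eef_pos"];R=o["ee_rot"]
p,R=rows(p,R,p+np.array([0.03,-.02,.16]),R,4,1)
print()
p,R=rows(p,R,CAP+.08*MZ,RT,12,8)
E
```

```text
t 0.1 pos [0.1337 0.533  0.2044] tool-frame mm from cap [ 302.8966  304.6993 -126.4268] roterr [-0.0769 -0.6082 -0.2375] F tool [-0.1189 -0.0257  0.6573] M [0.027  0.0143 0.0109] w 0.09399348338898952
[-8.5, -3.1, -40.0, 0.0, 0.0, 0.0, 1]
[-8.5, -3.1, -40.0, 0.0, 0.0, 0.0, 1]
[-8.5, -3.1, -40.0, 0.0, 0.0, 0.0, 1]
[-8.4, -3.1, -40.0, 0.0, 0.0, 0.0, 1]

[-25.6, -18.0, 2.1, -0.0096, -0.076, -0.0297, 1]
[-24.8, -18.8, 3.8, -0.0096, -0.076, -0.0297, 1]
[-23.9, -19.6, 5.5, -0.0096, -0.076, -0.0297, 1]
[-22.8, -20.3, 7.0, -0.0096, -0.076, -0.0297, 1]
[-21.6, -21.1, 8.5, -0.0096, -0.076, -0.0297, 1]
[-20.2, -21.8, 9.9, -0.0096, -0.076, -0.0297, 1]
[-18.8, -22.5, 11.2, -0.0096, -0.076, -0.0297, 1]
[-17.2, -23.1, 12.3, -0.0096, -0.076, -0.0297, 1]
[-15.5, -23.7, 13.4, 0.0, 0.0, 0.0, 1]
[-15.6, -23.8, 13.3, 0.0, 0.0, 0.0, 1]
[-15.5, -23.7, 13.4, 0.0, 0.0, 0.0, 1]
[-15.6, -23.8, 13.3, 0.0, 0.0, 0.0, 1]
```

Emit:
{"api": "servo_tool", "payload": {
  "commands": [
    [-8,-3,-40,0,0,0,1],
    [-8,-3,-40,0,0,0,1],
    [-8,-3,-40,0,0,0,1],
    [-8,-3,-40,0,0,0,1],
    [-26,-18,2,-0.01,-0.076,-0.03,1],
    [-25,-19,4,-0.01,-0.076,-0.03,1],
    [-24,-20,5,-0.01,-0.076,-0.03,1],
    [-23,-20,7,-0.01,-0.076,-0.03,1]
  ]
}}

```text
t: 0.77
eef_pos: [0.2455, 0.418, 0.3579]
ee_rot: [[-0.945, 0.119, 0.305], [0.12, 0.993, -0.016], [-0.305, 0.021, -0.952]]
ft_force: [0.3, -0.5, -0.2]
gripper_width: 0.0943
```

Emit:
{"api": "servo_tool", "payload": {
  "commands": [
    [-22,-21,8,-0.01,-0.076,-0.03,1],
    [-20,-22,10,-0.01,-0.076,-0.03,1],
    [-19,-22,11,-0.01,-0.076,-0.03,1],
    [-17,-23,12,-0.01,-0.076,-0.03,1],
    [-15,-24,13,0,0,0,1],
    [-15,-24,13,0,0,0,1],
    [-15,-24,13,0,0,0,1],
    [0,0,0,0,0,0,1]
  ]
}}

```text
t: 1.43
eef_pos: [0.3876, 0.2477, 0.3432]
ee_rot: [[-0.818, 0.006, 0.575], [0.006, 1.0, -0.002], [-0.575, 0.002, -0.818]]
ft_force: [0.3, 0.5, 0.5]
gripper_width: 0.094
```

```bash
python3 - <<'E'
from plan import *
o=st()
rows(o["eef_pos"],o["ee_rot"],CAP+.08*MZ,RT,3,3)
E
```

```text
t 1.4333 pos [0.3876 0.2477 0.3432] tool-frame mm from cap [ 15.3105  19.3929 -94.4137] roterr [-0.0016  0.0015 -0.0056] F tool [-0.5055  0.5173 -0.2377] M [ 0.0228  0.2407 -0.0248] w 0.09397764153467146
[-5.1, -6.4, 4.8, -0.0005, 0.0005, -0.0019, 1]
[-5.1, -6.5, 4.8, -0.0005, 0.0005, -0.0019, 1]
[-5.2, -6.4, 4.9, -0.0005, 0.0005, -0.0019, 1]
```

Align, then look before descending.

Emit:
{"api": "servo_tool", "payload": {
  "commands": [
    [-5,-6.5,5,0,0,-0.002,1],
    [-5,-6.5,5,0,0,-0.002,1],
    [-5,-6.5,5,0,0,-0.002,1],
    [0,0,0,0,0,0,1]
  ]
}}

```text
t: 1.77
eef_pos: [0.4067, 0.2326, 0.3392]
ee_rot: [[-0.819, -0.006, 0.573], [-0.005, 1.0, 0.003], [-0.573, -0.0, -0.819]]
ft_force: [0.5, -0.5, -0.6]
gripper_width: 0.0939
```

```bash
python3 - <<'E'
from plan import *
st()
for n,x,y,w,h in(("side",190,90,130,150),("top",190,170,130,150)):
    im=snapshot(n)[:,:,::-1];cv2.imwrite(f"pics/{n}1.png",im)
    cv2.imwrite(f"pics/c{n}1.png",cv2.convertScaleAbs(cv2.resize(im[y:y+h,x:x+w],None,fx=4,fy=4,interpolation=2),alpha=1.5))
cv2.imwrite("pics/c1.png",cv2.resize(np.hstack([cv2.imread("pics/cside1.png"),cv2.imread("pics/ctop1.png")]),(800,462)))
E
```

```text
t 1.7667 pos [0.4067 0.2326 0.3392] tool-frame mm from cap [  1.9357   4.338  -80.2302] roterr [ 0.0035 -0.0004  0.0054] F tool [-0.1298 -0.5498  0.765 ] M [-0.0241  0.2851 -0.0136] w 0.0938892920537057
```

View pics/c1.png

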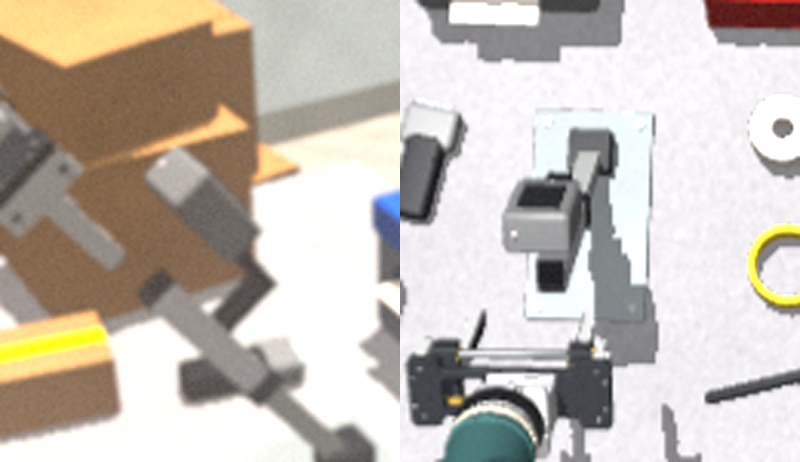

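Emit:
{"api": "servo_tool", "payload": {
  "commands": [
    [0,0,0,0,0,0.003,1],
    [0,0,0,0,0,0,1]
  ]
}}

```text
t: 2.03
eef_pos: [0.4061, 0.2341, 0.3401]
ee_rot: [[-0.819, -0.007, 0.574], [-0.004, 1.0, 0.006], [-0.574, 0.003, -0.819]]
ft_force: [-0.3, -0.3, -0.4]
gripper_width: 0.0942
```

```bash
python3 - <<'E'
from plan import *
st()
E
```

```text
t 2.0333 pos [0.4061 0.2341 0.3401] tool-frame mm from cap [  1.9697   5.7826 -81.2995] roterr [0.0061 0.0006 0.0041] F tool [ 0.4309 -0.2776  0.1283] M [0.0166 0.2833 0.0725] w 0.09419829545406998
```

Emit:
{"api": "servo_tool", "payload": {
  "commands": [
    [-2,-5.5,0,0.006,0,0.004,1],
    [0,0,25,0,0,0,1],
    [0,0,25,0,0,0,1],
    [0,0,25,0,0,0,1],
    [0,0,20,0,0,0,1],
    [0,0,15,0,0,0,1],
    [0,0,0,0,0,0,1],
    [0,0,0,0,0,0,1]
  ]
}}

```text
t: 2.7
eef_pos: [0.4711, 0.2275, 0.2504]
ee_rot: [[-0.82, 0.001, 0.573], [0.0, 1.0, -0.002], [-0.573, -0.001, -0.82]]
ft_force: [0.0, -0.2, -0.4]
gripper_width: 0.0938
```

```bash
python3 - <<'E'
from plan import *
st()
for n,x,y,w,h in(("side",190,90,130,150),("top",190,170,130,150)):
    im=snapshot(n)[:,:,::-1];cv2.imwrite(f"pics/{n}2.png",im)
    cv2.imwrite(f"pics/c{n}2.png",cv2.convertScaleAbs(cv2.resize(im[y:y+h,x:x+w],None,fx=4,fy=4,interpolation=2),alpha=1.5))
cv2.imwrite("pics/c2.png",cv2.resize(np.hstack([cv2.imread("pics/cside2.png"),cv2.imread("pics/ctop2.png")]),(800,462)))
E
```

```text
t 2.7 pos [0.4711 0.2275 0.2504] tool-frame mm from cap [ 0.1455 -0.8189 29.4729] roterr [-0.002  -0.0008 -0.0004] F tool [ 0.1929 -0.1673  0.3536] M [ 0.0191  0.2717 -0.0251] w 0.09376472142630177
```

View pics/c2.png

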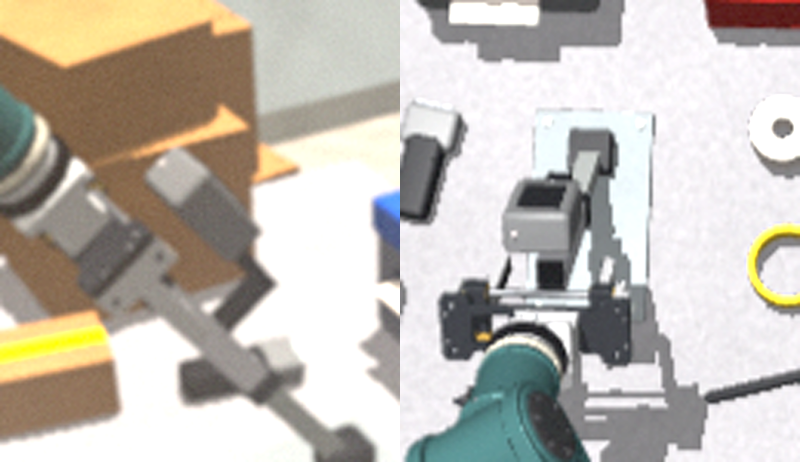

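Emit:
{"api": "servo_tool", "payload": {
  "commands": [
    [0,0,13,0,0,0,0.6],
    [0,0,12,0,0,0,0.5],
    [0,0,0,0,0,0,0.45],
    [0,0,0,0,0,0,0.45],
    [0,0,0,0,0,0,0.45],
    [0,0,0,0,0,0,0.45]
  ],
  "force": 12
}}

```text
t: 3.3
eef_pos: [0.4858, 0.2282, 0.2324]
ee_rot: [[-0.817, 0.001, 0.576], [0.001, 1.0, 0.0], [-0.576, 0.001, -0.817]]
ft_force: [-0.7, -0.2, -0.3]
gripper_width: 0.0573
```

```bash
python3 - <<'E'
from plan import *
st()
E
```

```text
t 3.3 pos [0.4858 0.2282 0.2324] tool-frame mm from cap [-1.6075 -0.1402 52.6082] roterr [ 0.0004  0.003  -0.001 ] F tool [ 0.755  -0.2211 -0.1846] M [-0.0013  0.3068  0.0004] w 0.05732952426472599
```

Emit:
{"api": "servo_tool", "payload": {
  "commands": [
    [0,0,1,0,0,0,0.42],
    [0,0,0,0,0,0,0.42],
    [0,0,0,0,0,0,0.42],
    [0,0,0,0,0,0,0.42]
  ]
}}

```text
t: 3.63
eef_pos: [0.4864, 0.2288, 0.2306]
ee_rot: [[-0.818, -0.0, 0.575], [0.001, 1.0, 0.002], [-0.575, 0.002, -0.818]]
ft_force: [0.0, 3.2, 1.6]
gripper_width: 0.0398
```

Emit:
{"api": "servo_tool", "payload": {
  "commands": [
    [0,0,0,0,0,0,0.36],
    [0,0,0,0,0,0,0.36]
  ],
  "force": 4
}}

```text
t: 3.8
eef_pos: [0.4864, 0.2287, 0.2306]
ee_rot: [[-0.818, 0.0, 0.575], [0.001, 1.0, 0.001], [-0.575, 0.002, -0.818]]
ft_force: [-1.3, 4.7, 1.5]
gripper_width: 0.0342
```

```bash
python3 - <<'E'
from plan import *
st()
E
```

```text
t 3.8 pos [0.4864 0.2287 0.2306] tool-frame mm from cap [-1.0802  0.4006 54.4526] roterr [ 0.0015  0.002  -0.0011] F tool [ 0.1881  4.684  -1.9948] M [-0.8347  0.1591  0.0161] w 0.034183159460672734
```

Emit:
{"api": "servo_tool", "payload": {
  "commands": [
    [0,0,0,0,0,0,0],
    [0,0,0,0,0,0,0],
    [0,0,0,0,0,0,0],
    [0,0,0,0,0,0,0]
  ],
  "force": 15
}}

```text
t: 4.13
eef_pos: [0.4865, 0.2303, 0.2306]
ee_rot: [[-0.818, -0.002, 0.575], [0.001, 1.0, 0.005], [-0.575, 0.005, -0.818]]
ft_force: [0.2, 11.0, 0.3]
gripper_width: 0.03
```

```bash
python3 - <<'E'
from plan import *
st()
E
```

```text
t 4.1333 pos [0.4865 0.2303 0.2306] tool-frame mm from cap [-1.0979  2.0249 54.5012] roterr [ 0.0049  0.0022 -0.0012] F tool [-0.3616 10.9576 -0.0834] M [-1.3484  0.156   0.0392] w 0.03003329785302564
```

Emit:
{"api": "servo_tool", "payload": {
  "commands": [
    [0,1.5,0,-0.003,0,0,0],
    [0,0,0,0,0,0,0],
    [0,0,2,0,0,0,0],
    [0,0,2,0,0,0,0]
  ],
  "force": 25
}}

```text
t: 4.47
eef_pos: [0.4883, 0.2303, 0.228]
ee_rot: [[-0.818, -0.002, 0.575], [0.001, 1.0, 0.005], [-0.575, 0.004, -0.818]]
ft_force: [-7.2, 6.3, 5.3]
gripper_width: 0.0298
```

```bash
python3 - <<'E'
from plan import *
st()
E
```

```text
t 4.4667 pos [0.4883 0.2303 0.228 ] tool-frame mm from cap [-1.1293  2.0443 57.7293] roterr [ 0.0046  0.0017 -0.0009] F tool [ 2.8649  6.3728 -8.4616] M [-0.3493  0.7012 -0.003 ] w 0.029756868138370737
```

Emit:
{"api": "servo_tool", "payload": {
  "commands": [
    [0,0.5,2,0,0,0,0],
    [0,0,2,0,0,0,0],
    [0,0,2,0,0,0,0],
    [0,0,0,0,0,0,0]
  ]
}}

```text
t: 4.8
eef_pos: [0.4921, 0.2303, 0.2225]
ee_rot: [[-0.818, -0.001, 0.575], [0.001, 1.0, 0.003], [-0.575, 0.003, -0.818]]
ft_force: [-1.1, 6.1, 2.5]
gripper_width: 0.0299
```

```bash
python3 - <<'E'
from plan import *
st()
E
```

```text
t 4.8 pos [0.4921 0.2303 0.2225] tool-frame mm from cap [-1.0617  2.0311 64.3757] roterr [ 0.0033  0.002  -0.0005] F tool [-0.5544  6.0864 -2.6691] M [-0.3647  0.2368  0.0009] w 0.029915706575702618
```

Emit:
{"api": "servo_tool", "payload": {
  "commands": [
    [0,0.3,1.5,0,0,0,0],
    [0,0,0,0,0,0,0]
  ]
}}

```text
t: 4.97
eef_pos: [0.493, 0.2303, 0.2213]
ee_rot: [[-0.818, -0.001, 0.575], [0.001, 1.0, 0.003], [-0.575, 0.003, -0.818]]
ft_force: [-0.3, 5.3, 1.8]
gripper_width: 0.0295
```

```bash
cat > hd.py <<'E'
from plan import *
def head(tag):
    for n,(x,y,w,h) in(("side",(228,132,52,45)),("top",(220,225,30,30))):
        a=cv2.imread(f"pics/{n}0.png");im=snapshot(n)[:,:,::-1].copy();cv2.imwrite(f"pics/{n}{tag}.png",im)
        g=lambda i:cv2.cvtColor(i,6)
        x0,y0,w0,h0=(236,139,30,30) if n=="side" else (223,229,22,22)
        best=cv2.matchTemplate(g(im)[y0-12:y0+h0+14,x0-12:x0+w0+14],g(a)[y0:y0+h0,x0:x0+w0],cv2.TM_CCOEFF_NORMED)
        _,v,_,l=cv2.minMaxLoc(best);j,i=l[1],l[0]
        def sub(m,z,p):
            return .5*(m-p)/(m-2*z+p)
        sx=sub(best[j,i-1],v,best[j,i+1]);sy=sub(best[j-1,i],v,best[j+1,i])
        d=np.array([i-12+sx,j-12+sy])
        H=CAP+RT@np.array([-.079,0,-.0225])
        g1=proj(n,H-.02*MZ)[0]-proj(n,H)[0]
        print(n,"shift px",d,"score",v,"=> mm down",20*d@g1/(g1@g1))
E
python3 - <<'E'
from hd import *
st();head("3")
E
```

```text
t 4.9667 pos [0.493  0.2303 0.2213] tool-frame mm from cap [-1.0868  2.0263 65.87  ] roterr [ 0.0026  0.0018 -0.0006] F tool [-0.8005  5.2772 -1.5819] M [-0.2847  0.1966 -0.0006] w 0.029500964731857017
side shift px [2.742  2.7961] score 0.9707834124565125 => mm down 12.430505259846916
top shift px [ 0.758  -1.6422] score 0.9702919721603394 => mm down 12.052823776477188
```

Emit:
{"api": "servo_tool", "payload": {
  "commands": [
    [0,0,0,0,0,0,0.5],
    [0,0,0,0,0,0,0.6],
    [0,0,0,0,0,0,0.6],
    [0,0,-10,0,0,0,0.6],
    [0,0,-25,0,0,0,0.6],
    [0,0,-25,0,0,0,0.6],
    [0,0,-15,0,0,0,0.6],
    [0,0,0,0,0,0,0.3]
  ]
}}

```text
t: 5.73
eef_pos: [0.4499, 0.2305, 0.2871]
ee_rot: [[-0.815, -0.001, 0.58], [0.002, 1.0, 0.006], [-0.58, 0.006, -0.815]]
ft_force: [0.2, -0.4, 0.3]
gripper_width: 0.0525
```

Emit:
{"api": "servo_tool", "payload": {
  "commands": [
    [0,0,0,0,0,0,0],
    [0,0,0,0,0,0,0],
    [0,0,0,0,0,0,0],
    [0,0,0,0,0,0,0],
    [0,0,0,0,0,0,0],
    [0,0,0,0,0,0,0]
  ]
}}

```text
t: 6.23
eef_pos: [0.4498, 0.2297, 0.2809]
ee_rot: [[-0.819, -0.0, 0.573], [0.0, 1.0, 0.001], [-0.573, 0.001, -0.819]]
ft_force: [-0.7, 0.5, 1.1]
gripper_width: 0.0132
```

```bash
python3 - <<'E'
from hd import *
st();head("4")
E
```

```text
t 6.2333 pos [0.4498 0.2297 0.2809] tool-frame mm from cap [ 0.0395  1.3741 -7.7157] roterr [ 0.0012 -0.0005 -0.0005] F tool [ 0.0045  0.5476 -1.2974] M [ 0.0092  0.2311 -0.0717] w 0.013157340523008572
side shift px [2.7471 2.824 ] score 0.9723482131958008 => mm down 12.505225675340315
top shift px [ 0.7657 -1.6528] score 0.9712584018707275 => mm down 12.137070561762457
```

Emit:
{"api": "servo_tool", "payload": {
  "commands": [
    [0,0.5,3,0,0,0,0],
    [0,0,3,0,0,0,0],
    [0,0,2,0,0,0,0],
    [0,0,2,0,0,0,0],
    [0,0,2,0,0,0,0],
    [0,0,0,0,0,0,0]
  ]
}}

```text
t: 6.83
eef_pos: [0.4567, 0.2303, 0.2714]
ee_rot: [[-0.819, -0.0, 0.574], [0.001, 1.0, 0.002], [-0.574, 0.002, -0.819]]
ft_force: [0.5, 0.1, 0.3]
gripper_width: 0.0006
```

```bash
python3 - <<'E'
from hd import *
st()
E
```

```text
t 6.8333 pos [0.4567 0.2303 0.2714] tool-frame mm from cap [-0.1161  1.991   4.0411] roterr [ 0.0017  0.     -0.0006] F tool [-0.563   0.1364  0.0281] M [0.0281 0.2755 0.0966] w 0.0005563149717851387
```

Emit:
{"api": "servo_tool", "payload": {
  "commands": [
    [0,0,1.5,0,0,0,0],
    [0,0,1.5,0,0,0,0],
    [0,0,1.5,0,0,0,0],
    [0,0,0,0,0,0,0]
  ]
}}

```text
t: 7.17
eef_pos: [0.4592, 0.2305, 0.2688]
ee_rot: [[-0.819, -0.001, 0.574], [0.001, 1.0, 0.002], [-0.574, 0.003, -0.819]]
ft_force: [-2.8, -0.5, 1.4]
gripper_width: 0.0007
```

Emit:
{"api": "servo_tool", "payload": {
  "commands": [
    [0,0,1,0,0,0,0],
    [0,0,1,0,0,0,0],
    [0,0,1,0,0,0,0]
  ]
}}

```text
t: 7.42
eef_pos: [0.4607, 0.2305, 0.2666]
ee_rot: [[-0.819, -0.001, 0.574], [0.001, 1.0, 0.003], [-0.574, 0.003, -0.819]]
ft_force: [-4.3, -1.1, 2.5]
gripper_width: 0.0003
```

Emit:
{"api": "servo_tool", "payload": {
  "commands": [
    [0,0,1,0,0,0,0],
    [0,0,1,0,0,0,0],
    [0,0,1,0,0,0,0]
  ]
}}

```text
t: 7.67
eef_pos: [0.4629, 0.2305, 0.2635]
ee_rot: [[-0.818, -0.001, 0.575], [0.001, 1.0, 0.002], [-0.575, 0.002, -0.818]]
ft_force: [-3.3, -0.1, 2.5]
gripper_width: 0.0003
```

```bash
python3 - <<'E'
from hd import *
st()
head("5")
E
```

```text
t 7.6667 pos [0.4629 0.2305 0.2635] tool-frame mm from cap [-0.6883  2.1832 14.0117] roterr [ 0.0023  0.0014 -0.0007] F tool [ 1.2489 -0.0437 -3.9067] M [0.0636 0.4308 0.0194] w 0.0003257451888268696
side shift px [4.401  4.4457] score 0.9566282629966736 => mm down 19.855830470894603
top shift px [ 1.0781 -2.6149] score 0.9779374003410339 => mm down 18.89218307783049
```

Emit:
{"api": "servo_tool", "payload": {
  "commands": [
    [0,0,1,0,0,0,0],
    [0,0,0,0,0,0,0]
  ]
}}

```text
t: 7.93
eef_pos: [0.4635, 0.2305, 0.2627]
ee_rot: [[-0.818, -0.001, 0.575], [0.001, 1.0, 0.002], [-0.575, 0.002, -0.818]]
ft_force: [-1.7, 0.7, 2.2]
gripper_width: 0.0004
```

Emit:
{"api": "servo_tool", "payload": {
  "commands": [
    [0,0,1,0,0,0,0],
    [0,0,0,0,0,0,0]
  ]
}}

```text
t: 8.1
eef_pos: [0.464, 0.2305, 0.2618]
ee_rot: [[-0.818, -0.001, 0.575], [0.001, 1.0, 0.002], [-0.575, 0.002, -0.818]]
ft_force: [-1.2, -0.4, 1.9]
gripper_width: 0.0007
```

```bash
python3 - <<'E'
from hd import *
st()
E
```

```text
t 8.1 pos [0.464  0.2305 0.2618] tool-frame mm from cap [-0.6611  2.1802 16.028 ] roterr [ 0.0022  0.0012 -0.0007] F tool [-0.13   -0.4363 -2.2117] M [-0.0019  0.3245  0.04  ] w 0.0006744972106142901
```

Not blocked yet (travel about 20 mm). Continue in 1 mm steps, one call each.

Emit:
{"api": "servo_tool", "payload": {
  "commands": [
    [0,0,1,0,0,0,0],
    [0,0,0,0,0,0,0]
  ]
}}

```text
t: 8.27
eef_pos: [0.4644, 0.2305, 0.2614]
ee_rot: [[-0.819, -0.001, 0.574], [0.001, 1.0, 0.002], [-0.574, 0.003, -0.819]]
ft_force: [-4.7, -0.1, 3.6]
gripper_width: 0.0001
```

Emit:
{"api": "servo_tool", "payload": {
  "commands": [
    [0,0,1,0,0,0,0],
    [0,0,0,0,0,0,0]
  ]
}}

```text
t: 8.43
eef_pos: [0.4647, 0.2305, 0.261]
ee_rot: [[-0.819, -0.001, 0.574], [0.001, 1.0, 0.003], [-0.574, 0.003, -0.819]]
ft_force: [-7.9, -1.0, 6.8]
gripper_width: 0.0004
```

Emit:
{"api": "servo_tool", "payload": {
  "commands": [
    [0,0,1,0,0,0,0],
    [0,0,0,0,0,0,0]
  ]
}}

```text
t: 8.6
eef_pos: [0.4649, 0.2305, 0.2608]
ee_rot: [[-0.819, -0.0, 0.574], [0.002, 1.0, 0.003], [-0.574, 0.003, -0.819]]
ft_force: [-10.9, -1.1, 8.3]
gripper_width: 0.0006
```

Emit:
{"api": "servo_tool", "payload": {
  "commands": [
    [0,0,-3,0,0,0,0],
    [0,0,-15,0,0,0,0],
    [0,0,-35,0,0,0,0],
    [0,0,-40,0,0,0,0],
    [0,0,-40,0,0,0,0],
    [0,0,0,0,0,0,0],
    [0,0,0,0,0,0,0]
  ]
}}

```text
t: 9.18
eef_pos: [0.3892, 0.231, 0.371]
ee_rot: [[-0.816, -0.003, 0.578], [0.001, 1.0, 0.006], [-0.578, 0.006, -0.816]]
ft_force: [-0.3, 0.1, -0.2]
gripper_width: 0.0004
```

```bash
python3 - <<'E'
from hd import *
st();head("6")
im=cv2.imread("pics/top6.png")
f=lambda x,y,w,h:cv2.resize(im[y:y+h,x:x+w],(400,400),interpolation=2)
cv2.imwrite("pics/c6.png",cv2.convertScaleAbs(np.hstack([f(220,240,40,40),f(370,235,40,40)]),alpha=1.8))
s=cv2.imread("pics/side6.png");cv2.imwrite("pics/d6.png",cv2.resize(s[120:400,180:480],None,fx=2,fy=2))
E
```

```text
t 9.1833 pos [0.3892 0.231  0.371 ] tool-frame mm from cap [  -2.0154    2.727  -116.2996] roterr [ 0.006   0.0053 -0.0011] F tool [ 0.3401  0.0887 -0.0252] M [-0.0286  0.2514  0.0191] w 0.0003926343063802647
side shift px [5.0062 5.2685] score 0.97335284948349 => mm down 23.066458175694436
top shift px [ 1.1276 -3.0247] score 0.9868596792221069 => mm down 21.574910788588447
```

View pics/c6.png

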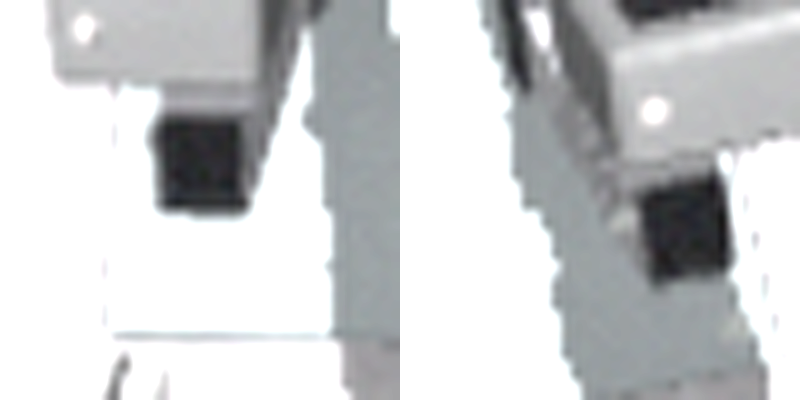

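View pics/d6.png

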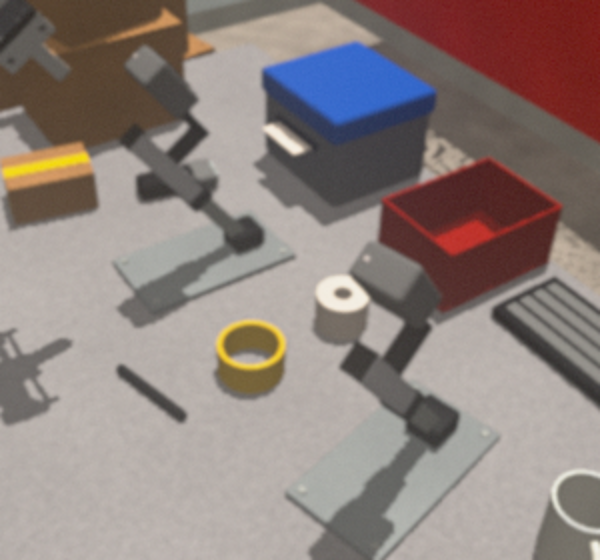

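```bash
python3 - <<'E'
from hd import *
c=CAP+[0,.002,0]-.0214*MZ
for dz in(.0216,.043-.0214):
    b=c-dz*MZ
    print(proj("top",b+[0,.015,0]),proj("top",b+[0,.021,0]))
im=np.mean([snapshot("top")[:,:,::-1].astype(float) for _ in range(4)],0)
cv2.imwrite("pics/top7.png",im)
g=im.mean(2);print(g[244:264,228:248].round().astype(int))
cv2.imwrite("pics/c7.png",cv2.resize(cv2.convertScaleAbs(im[235:270,222:257],alpha=1.3),(595,595),interpolation=0))
E
```

```text
[[236.1697 253.4498]] [[234.2621 253.4005]]
[[236.1697 253.4498]] [[234.2621 253.4005]]
[[122 102 106 108 107 108 107 108 107 107 107 107 107 107 108 107 106  94
   56  50]
 [108 107 107 107 107 107 108 107 107 107 107 107 107 107 106 107 107  92
   58  59]
 [106 107 107 106 106 107 107 107 107 107 106 106 106 106 106 106 106  92
   64  68]
 [100 101 102 102 103 105 106 106 105 106 107 107 107 107 108 107 108  93
   63  69]
 [124 126 125 104 127 113 109 110  90  86  88  89  89  90  87  87  92  78
   68  70]
 [155 156 155 127 160 159 157 144 101  89  89  90  89  90  89  89  91  84
   73  71]
 [163 163 162 145 172 173 173 147 105  95  95  95  95  95  94  95  95  83
   73  71]
 [161 162 160 149 172 172 171 123  72  60  60  61  64  64  65  65  68  73
   71  71]
 [162 162 163 138 170 172 150  87  37  25  25  26  31  32  32  32  64  70
   70  87]
 [162 162 164 132 172 174 129  66  30  26  25  24  26  26  28  27  58  69
   71 127]
 [163 162 163 138 174 174 132  69  29  24  25  26  25  24  25  25  53  69
   71 157]
 [167 165 165 146 175 175 162  89  35  25  25  25  26  24  25  23  54  69
   88 166]
 [168 166 166 144 171 174 173 102  40  25  25  25  26  25  26  25  54  70
  127 168]
 [166 164 162 146 168 174 173 104  43  26  23  25  22  24  24  25  62  71
  139 169]
 [163 161 162 150 168 173 174 106  46  33  22  24  24  25  26  25  65  87
  157 172]
 [162 162 162 150 168 172 174 115  51  34  32  30  31  31  29  31  62 127
  168 173]
 [164 164 165 156 168 172 174 115  53  34  34  33  33  32  34  33  51 139
  170 172]
 [163 164 164 170 172 173 172 156 122 115 114  89  82  85  86  86 112 160
  172 173]
 [166 162 161 178 174 172 171 171 162 161 162 156 154 154 154 154 161 171
  173 173]
 [167 163 163 181 176 173 173 173 171 171 172 172 173 172 171 171 172 172
  171 170]][ WARN:0@4.210] global loadsave.cpp:1063 imwrite_ Unsupported depth image for selected encoder is fallbacked to CV_8U.
```

View pics/c7.png

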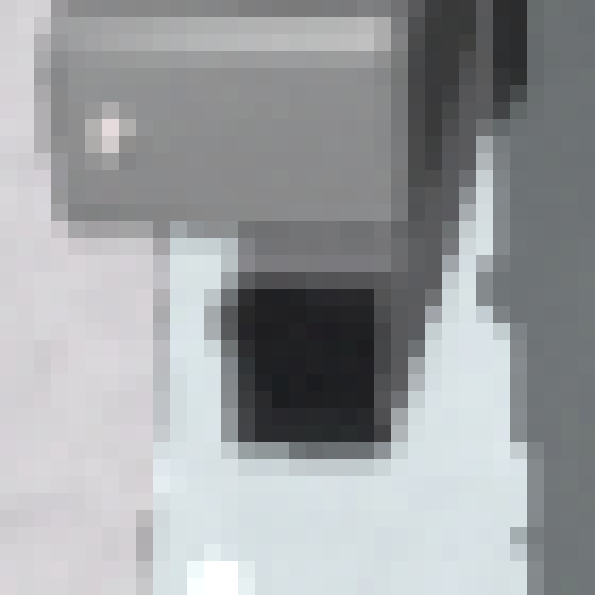

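```bash
python3 - <<'E'
from hd import *
a=cv2.imread("pics/top0.png").astype(int)[100:340,130:480];b=cv2.imread("pics/top6.png").astype(int)[100:340,130:480]
m=(cv2.blur(np.abs(a-b).max(2).astype(np.float32),(3,3))>25).astype(np.uint8)
n,_,s,_=cv2.connectedComponentsWithStats(m)
print([(x+130,y+100,w,h,ar) for x,y,w,h,ar in s[1:] if ar>4])
st();print(sign_off())
E
```

```text
[(np.int32(229), np.int32(223), np.int32(24), np.int32(29), np.int32(157)), (np.int32(227), np.int32(234), np.int32(18), np.int32(6), np.int32(89)), (np.int32(223), np.int32(241), np.int32(22), np.int32(25), np.int32(197)), (np.int32(245), np.int32(242), np.int32(1), np.int32(5), np.int32(5)), (np.int32(259), np.int32(244), np.int32(6), np.int32(9), np.int32(23)), (np.int32(250), np.int32(255), np.int32(3), np.int32(3), np.int32(8)), (np.int32(264), np.int32(258), np.int32(8), np.int32(6), np.int32(35)), (np.int32(189), np.int32(276), np.int32(105), np.int32(64), np.int32(3617))]
t 9.4833 pos [0.3894 0.2298 0.3657] tool-frame mm from cap [   0.8669    1.4879 -111.8391] roterr [-0.0005 -0.0023  0.0001] F tool [-0.5749  0.1825 -0.5183] M [-0.0412  0.3261  0.0773] w 0.00034973831427997644
the job is handed in; nothing more can be done
None
```

Stand a (the left stand seen from above) is lowered one hole and locked, and the job is handed in at about 9.5 s.

- **What I did:** I pinched the tube so that one finger pressed the button flush, with the jaws at 30.0 mm. I carried the tube down about 11 mm and let go. I then pushed the cap down in 1 mm steps with the shut fingers. At about 21 mm of travel it stopped moving on, and the push rose from about 2 N to 14 N, so I backed off.
- **Travel:** the side view gave 23 mm and the top view 21.6 mm. My estimate from the arm's position was about 21.4 mm, so they disagree by up to 1.7 mm. All lie within the 19 to 29 mm range for the next hole.
- **Button:** the last top picture shows it poking out of the tube's side within about half a pixel (1–2 mm) of where a fully sprung-out button should be. I did not check the lock by pulling up on the tube.
- **Rest of the bench:** comparing the top view before and after, only stand a's tube and head, its shadow, and the arm changed. Stand b and the other items show no movement. The gripper ended shut and empty, about 13 cm above the cap, with no contact force.

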